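# Hang a display ledge in its slotted strips and stock it

## Robot

A 7-joint arm with a two-finger parallel gripper is mounted at the origin on a cart in front of the work surface, level with it; the furniture and walls round the work are solid. World frame = base frame: x ahead of the robot, y to its left, z up, the work surface at z = 0. Lengths are in m, angles in rad, forces in N, time in s.
With the tool pointing down it reaches from about 0.4 to 0.85 m from the base axis. Payload 4.5 kg.
Tool frame: the origin (TCP) lies midway between the tips of the shut fingers; the grasp point (between the pads) lies 19 mm behind it; z points along the fingers, y is the line along which they close (so a half turn about z gives the same grasp; the last joint's range is limited). The gripper opens to 85 mm and grips with 20 to 120 N. Pads are 22 mm wide; open, the fingers measure 114 mm over their backs; the gripper's body (76 mm by 85 mm) begins 54 mm behind the grasp point. The pads swing forward as they close: fully open they stand 13 mm farther back than shut.
Start: joints at [-1.149, 0.689, -0.195, 1.565, 0.157, 0.902, -0.215], TCP at [0.236, 0.579, 0.231] pointing down, gripper open.
Joint ranges: [-3.01, 3.01], [-0.46, 2.08], [-1.47, 1.51], [0.13, 2.56], [-1, 4.14], [0.04, 2.09], [-2.66, 2.66]. Speed limits (rad/s): [2.57, 2.57, 3.14, 3.14, 3.14, 3.14, 3.14].

## Interface

Orientations are given as [roll, pitch, yaw] about the fixed x, y, z axes, in that order (R = Rz(yaw) Ry(pitch) Rx(roll)).
In Python, from plant import r gives the robot as it stands.
- The arm moves only by the tool step_arm, never from a script. Its arguments are lists of equal length, an entry for each row: "offset": the shift along the tool's x, y, z in m, a list of three; "dr": the turn, a rotation vector about the tool's x, y, z in rad, a list of three. In form: {"offset": [[x, y, z], ...], "dr": [[rx, ry, rz], ...]}. A call has 1 to 12 rows; each row is the pose to reach, as a shift and turn from the pose commanded when the call began, along the tool's axes at that moment; what a row does not reach only later rows make up. A row lasts 1/12 s, in which the tool goes at most 41.7 mm and 7.16 degrees, less where a joint would pass 70% of its speed; a pose out of reach is approached as far as the arm can. A call with a gripper value outside its range is refused whole. "grip" is the opening, from 0 (shut) to 1 (fully open), set as the call begins (left out, the last holds). The fingers move at their own pace and stop on an object; the grip force is fixed at half the most. Time passes only in rows, so rows that repeat a pose let the fingers close. It gives the time, the measured TCP pose, the force, the opening and the grip force at its end, in the units of the state.
- r.observe(): the state, without advancing time (a new reading comes with each control period).
- r.snapshot(name): name is "scene" or "top" or "wrist"; returns a dict with "image" (384x512x3 uint8, blue, green, red), "z_map" (384x512 float32, m along the optical axis (not along the pixel's ray), 0 where there is no reading), "fov_y" (degrees; the focal length in pixels is half the picture's height over the tangent of half this angle, whatever the lens; pixels are square), "cx", "cy" (the principal point, pixels), "k1" (the pictures are not rectified: a ray, as slopes to the right and down, at radius r is drawn at 1 + k1 r^2 times it, then the intrinsics apply), "origin" and "attitude" of the camera in the world; the wrist camera has in their place "T_tool_cam" (4x4, takes a point from camera to tool coordinates, whose origin is the TCP and whose axes are the flange's). Camera axes: x right, y up, looking along -z (the intrinsics and any distortion apply to the point x, -y, -z); pixel columns grow to the right and rows downward; lengths in m; the calibration is good to about 2 mm. A picture is of the moment at which its call begins: read the wrist's pose just before it.
- r.finish_job(): hands the job in; it is judged then, once.
The state is a dict: "t": time; "joint_pos": joint angles; "dq": joint speeds; "tau": joint torques, N m; "position": TCP position; "orientation": TCP orientation; "wrist_force": force on the tool from outside, world axes, zero at the start; "moment": the same for the moment, N m; "opening": opening from 0.0 (shut) to 1.0 (fully open); "finger_force": force on a finger pad.
Only numpy, scipy, OpenCV 4.12 (cv2) and the standard library are available. Lean on these libraries where they do the work, as an engineer would, in place of code of your own. Each camera call takes 0.05 s, during which the arm holds its last target. There are 200 camera calls.

## Task

Hang the loose green ledge on the display stand above the one already there: feel its claws into the free slots of both strips without forcing it, then press it gently down until it is fully home and the brass spring catch locks it. Once it is locked and let go, set the roll of tape that lies by itself on the table flat on the new ledge, without dropping it, and leave everything else where it is.

Things in the scene. Friction and masses are not known exactly. Their poses are not given: they have to be found in the camera images.
- stand: Wooden table-top frame, 170 wide, 167 deep, 244 high, fixed. Origin: table height, middle, in the plane of the front faces of its two dark steel slotted strips; z up, x to the rear, y to the left seen from the front. Ledges hang on the -x side of this plane; a second green one (rib top at z 120) hangs below already. More than 40 N between loose ledge and stand marks the finish: a fault.
- home (a point): On the stand, 130 mm up in the strip plane: the ledge's origin would be here, fully home, were the strips in the middle. But strips, lower ledge and catch are one piece with side play in the frame and have been slid 3 to 8.5 mm to one side along the stand's y, which is NOT in this reading; about 10 N friction holds them. Feel for the slots: try gently, back off, shift 2 mm, try again.
- ledge: Green sheet-steel ledge, about 0.35 kg, 145 deep, 124 wide, back plate 86 high; stands flat on the table on its floor (4 thick; front lip 14 high, side lips 10). Origin: rear face of back plate, middle, underside; x to the rear (claw side), y left, z up. Hung, its axes match the stand's. Rear face of the plate against the strips: claws fully in. Hung it may sag 2 degrees.
- rib_top (a point): On the ledge: where to grip it from above. Upright rib in the middle, 10 thick along y, reaching from 4 to 46 in front of the plate's rear face; its top is 110 above the ledge's underside. This point is on the rib's top, 30 in front of the rear face (origin). With the ledge home it is 240 over the table, about level with the stand's top.
- claw_tips (a point): On the ledge, level with the tips of its 4 claws, 10.5 behind the rear face. Claws: y = +-42, 5 wide, tongue 8 tall, undersides at z 20 and 60 over the ledge's underside; hook 14 down behind 4 mm thick strips. Slots: 8 wide, 28 tall, pitch 40, undersides at z 30 to 190 on the stand. So push in with the ledge's underside 14 to 20 (best 17) above home, then press 17 down.
- catch (a joint): Brass spring catch between the strips, behind their face (m): 0 at rest; a wire striker on the ledge pushes it back 2 to 4 mm on the way down, from about 13 to 1 mm above home, against some 10 N; then it snaps back to 0 over the striker and locks. A ledge at home height with this at 0 is locked; a further push meets the hard slot floor.
- tape_roll: Roll of paper tape lying alone on the table, white top, gold pattern round its side, 51 diameter, 18 high; solid. Origin: middle of its underside, z up.
- ledge_spot (a point): On the ledge, on its floor, 105 in front of the plate's rear face: a good middle for the roll, between the rib's front and the front lip (95 mm of free depth, 116 wide).
- lower_roll: Another roll of tape, already on the lower ledge: stays there.
- pocket_stamp: Black pocket stamp standing upright at the table's front left, 23x23x68: leave alone. Origin: underside.
- stamp_pad: Black ink pad with a white label, 69x86x21, behind the three clear racks of sticker packs, which stand 135 high in the middle of the table's front: leave alone. Origin: underside.
- pink_carton: Flat pink carton, 68x100x18, behind the stand: leave alone.
- yellow_carton: Yellow carton, 72x92x24, lying on the pink one: leave alone.
- slide_box_0: Picture box, 70x105x25, at the right edge: leave alone.
- slide_box_2: Picture box, 70x105x25, at the right front: leave alone.

How it is judged:
On the way, in this order (a step that is already met when the one before it is completed fails the run):
1. the ledge hangs in both strips, pressed fully home and locked under the catch, and let go (z of ledge in the frame of stand between 0.126 and 0.133 m and x of ledge in the frame of stand between -0.007 and 0.004 m and y of ledge in the frame of stand between -0.013 and 0.013 m and angle between the z axis of ledge and the z axis of stand, either way round below 0.07 rad and angle between the y axis of ledge and the y axis of stand, either way round below 0.07 rad and value of joint catch below 0.0025 m and contact force between the fingers and ledge below 0.1 N), for 0.2 s.
2. the roll of tape lies flat on the locked ledge (z of ledge in the frame of stand between 0.126 and 0.133 m and x of ledge in the frame of stand between -0.007 and 0.004 m and y of ledge in the frame of stand between -0.013 and 0.013 m and angle between the z axis of ledge and the z axis of stand, either way round below 0.07 rad and angle between the y axis of ledge and the y axis of stand, either way round below 0.07 rad and value of joint catch below 0.0025 m and z of tape_roll in the frame of ledge between 0.001 and 0.009 m and x of tape_roll in the frame of ledge between -0.141 and -0.004 m and y of tape_roll in the frame of ledge between -0.06 and 0.06 m and angle between tape_roll's own z axis and vertical below 0.12 rad), for 0.2 s.
At the end, for the whole second after the job is handed in: The ledge hangs home in both strips' upper slots (underside 126 to 133 mm up, level within 0.07 rad, plate within 7 mm of the strips), the catch is back at rest over its striker (within 2.5 mm), the roll lies flat inside the ledge; all at rest and let go (all of step 2 and linear speed of each of ledge, tape_roll below 0.02 m/s); the robot touches nothing.
It fails at once if the ledge is pressed against the stand with more than 40 N (contact force between ledge and stand above 40 N).
It fails at once if the roll of tape is dropped (moves faster than 0.45 m/s with no finger on it) (contact force between the fingers and tape_roll below 0.02 N and linear speed of tape_roll above 0.45 m/s).
It fails at once if another thing is shifted by more than 30 mm (distance of any of lower_roll, pocket_stamp, stamp_pad, pink_carton, yellow_carton, slide_box_0, slide_box_2 from where it was at the start of the episode above 0.03 m).
It also fails if it takes over 64 s, if anything falls off the work surface, if the arm or the gripper's body presses on something with over 40 N, if the wrist force passes 120 N, or if a joint passes its speed limit or range.

## Working session

There is one attempt and no reset: what is moved stays moved. The work goes in short steps, Python scripts to look and compute and a tool call to move; the robot and the scene stay as the last step left them, time stands still between calls to the robot, and variables do not carry over. Pictures are saved under pics/ and viewed, at most 10 in all, crops included, and the job is handed in when it is done.

Besides the shell and the picture viewer there is one more tool, called after "Emit:" in YAML: its name, and indented under it one key for each argument. step_arm: Moves the arm, as the interface text tells. Its arguments: {"type":"object","properties":{"offset":{"type":"array"},"dr":{"type":"array"},"grip":{"type":"number"}},"required":["offset","dr"]}

```bash
mkdir -p pics; ls; cat > h.py <<'E'
import numpy as np, cv2, pickle
from plant import r
from scipy.spatial.transform import Rotation as Ro
def snap(n):
    st=r.observe(); s=r.snapshot(n)
    if n=='wrist':
        T=np.eye(4);T[:3,:3]=Ro.from_euler('xyz',st['orientation']).as_matrix();T[:3,3]=st['position'];s['T']=T@np.array(s['T_tool_cam'])
    else:
        T=np.eye(4);a=np.array(s['attitude'],float);T[:3,3]=s['origin']
        T[:3,:3]=a if a.shape==(3,3) else Ro.from_euler('xyz',a).as_matrix(); s['T']=T
    return s
def rays(s,uv):
    uv=np.asarray(uv,float).reshape(-1,2);f=192/np.tan(np.radians(s['fov_y'])/2)
    d=(uv-[s['cx'],s['cy']])/f; q=d.copy()
    for _ in range(20): q=d/(1+s['k1']*(q**2).sum(1,keepdims=True))
    return np.c_[q[:,0],-q[:,1],-np.ones(len(q))]
def plane(s,uv,z):
    d=rays(s,uv)@s['T'][:3,:3].T;o=s['T'][:3,3];return o+d*((z-o[2])/d[:,2])[:,None]
def pts(s,uv):
    uv=np.asarray(uv).reshape(-1,2).astype(int);zz=s['z_map'][uv[:,1],uv[:,0]]
    return (rays(s,uv)*zz[:,None])@s['T'][:3,:3].T+s['T'][:3,3]
def cloud(s):
    v,u=np.mgrid[0:384,0:512];return pts(s,np.c_[u.ravel(),v.ravel()]).reshape(384,512,3)
E
python3 - <<'E'
from h import *
S={}
for n in('scene','top','wrist'):
    s=snap(n);S[n]=s;cv2.imwrite(f'pics/{n}0.png',s['image'])
    print(n,s['fov_y'],s['cx'],s['cy'],s['k1'],s['T'].round(3).tolist())
pickle.dump(S,open('s0.pkl','wb'))
print(s.get('attitude'));print(r.observe())
cv2.imwrite('pics/st.png',np.hstack([cv2.resize(S[n]['image'],(400,300)) for n in('top','wrist')]))
E
```

```text
pics
scene 51.17628339081435 258.3156596279998 182.88553681967034 -0.01992509171999889 [[-0.589, 0.562, -0.581, -0.267], [-0.808, -0.412, 0.42, 0.547], [-0.004, 0.717, 0.697, 1.042], [0.0, 0.0, 0.0, 1.0]]
top 49.089129624441235 258.31880278030116 189.21512140716337 -0.060454935304681545 [[0.022, 0.998, -0.054, 0.452], [-1.0, 0.022, 0.006, -0.033], [0.007, 0.054, 0.999, 1.631], [0.0, 0.0, 0.0, 1.0]]
wrist 68.88569853630119 254.52141951395808 194.8450015235609 -0.007634794943450631 [[0.378, -0.893, -0.242, 0.174], [0.926, 0.365, 0.101, 0.603], [-0.002, -0.262, 0.965, 0.373], [0.0, 0.0, 0.0, 1.0]]
None
{'t': 0.15, 'joint_pos': array([-1.14921925,  0.68977893, -0.19453471,  1.5660887 ,  0.15729456,
        0.90253478, -0.21509371]), 'dq': array([-0.00224881, -0.00290743, -0.00041624, -0.00126568,  0.0001569 ,
        0.00098416,  0.00220902]), 'tau': array([-5.30124598e-04, -5.39932466e+01, -1.26839519e+00, -1.58718842e+01,
        9.23597807e-03,  6.43059786e-03,  3.02000694e-05]), 'position': array([0.23617523, 0.578122  , 0.23068059]), 'orientation': array([-3.14017610e+00,  1.01589681e-04,  2.75388756e+00]), 'wrist_force': array([-0.29813265,  0.24014119,  0.50358962]), 'moment': array([-0.00211395,  0.03415895,  0.00206056]), 'finger_force': 0.0, 'opening': 1.0005083297589903}
```

View pics/scene0.png

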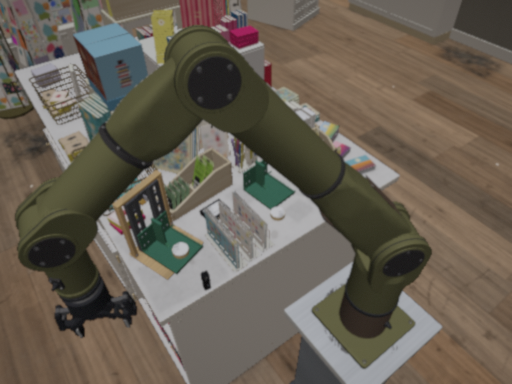

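View pics/top0.png

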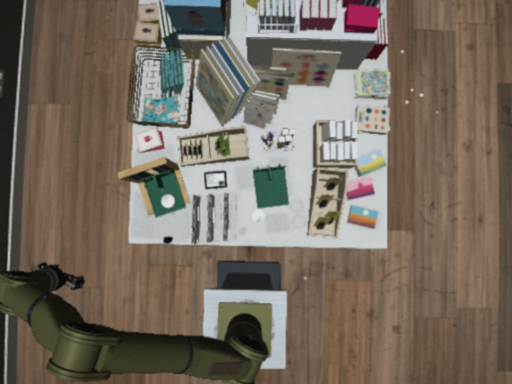

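The top view shows the stand with its lower ledge at about (160,190), the loose ledge at (270,187) and the lone roll near (258,215). In the scene view the roll is at (278,213) and the loose ledge at (268,187).

```bash
python3 - <<'E'
from h import *
S=pickle.load(open('s0.pkl','rb'))
s=S['top'];im=s['image']
cv2.imwrite('pics/tc.png',cv2.resize(im[145:250,112:300],None,fx=4.2,fy=4.2,interpolation=cv2.INTER_CUBIC))
C=cloud(s);hsv=cv2.cvtColor(im,cv2.COLOR_BGR2HSV)
g=((hsv[...,0]>65)&(hsv[...,0]<95)&(hsv[...,1]>120)).astype(np.uint8)
n,l,st,c=cv2.connectedComponentsWithStats(g)
for i in range(1,n):
    if st[i,4]>60:
        P=C[l==i];print(i,st[i],P.mean(0).round(3),P[:,2].min().round(3),P[:,2].max().round(3))
for (u,v) in[(258,215),(168,201),(270,187),(216,180),(168,238)]: print(u,v,pts(s,[u,v]).round(4))
# ledge heights map
print((C[165:212,250:292:2,2]*1000).round()[::2].astype(int))
E
```

```text
3 [152  97  25  19 112] [0.858 0.314 0.047] 0.025 1.631
7 [255 169  32  38 764] [ 0.548 -0.089  0.022] -0.009 1.631
8 [146 173  38  42 621] [0.521 0.316 0.026] 0.005 1.631
258 215 [[ 0.4414 -0.0438  0.02  ]]
168 201 [[0.4869 0.3006 0.0295]]
270 187 [[ 0.5505 -0.0879  0.0073]]
216 180 [[0.572  0.1205 0.0196]]
168 238 [[0.3491 0.2879 0.0694]]
[[  -1   -5   -1    0    0    0   -1    2   -4    3   45   -3    4   -3
    -3   72   -3    2    3   -2   -7]
 [  -3   -6    0    2   67    0    5    1   -2   -2   44   84   87   86
    83   84   77   58    5    0    2]
 [   0    4    2   86   92   87   84   81   77  102  110   43   33   24
    25    4    2   13   -3    6   -5]
 [  -1   -3   58   43   27   27   15    5    7   76  118    7    8    7
     2    4    1   26    2    5   -4]
 [  -1   -2    7    5    3    7    6    2    9   58  115   11    1   12
     8    3    4   15   -3    5   -2]
 [  -3    1   11    4    9   -1    3    4   -1   33  111    3   11    6
     8    2   15    2    1   -5    0]
 [   0    1   29    5    7   13    4   -2    9    6  113    2    9    4
    12   -2   -2    4   -
[... 1183 characters left out ...]
4
     5    3    8    3    5    5   -2]
 [   2   -3   -5    0    2   10    3    6    0    2    5    7    1    6
     8    5    6    4    4    8   -3]
 [  -3    1    3    2    2    1    4    6    4    4    5    2   12    2
     6    9    2    3    2    5    3]
 [   3    0   -3    4   13   13    1   -1    4    8   10   10    0    9
     9   16   16   14    3   -5   -1]
 [  -4   -2    1   -6    2    4   21   22   18   12   -5    3    4   -2
     6   -4    0   -5   -4    1    4]
 [   2    1    0    2   -2    3    4    7    6   -3   -4    5    2    4
    -6   -2    0   -3    2    0   -1]
 [  -2    0   20   23   20   15   17    4    6   -3    2    2   -6   -1
     0    0    2    4   -1   -8   -1]]
```

View pics/tc.png

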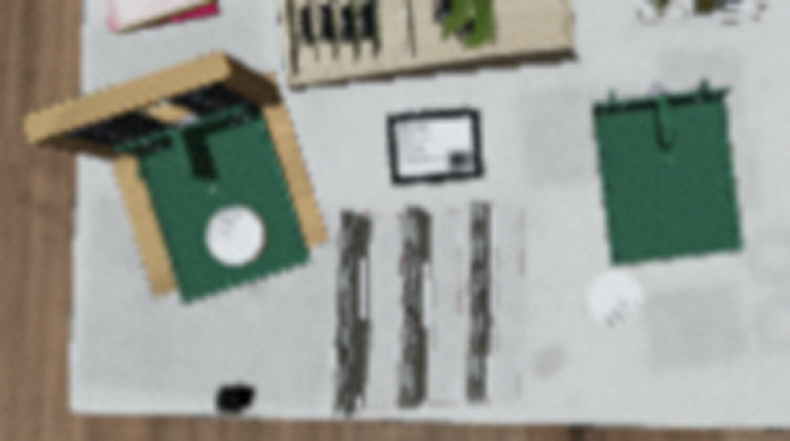

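The crop shows the stand yawed about +0.3 rad, the loose ledge about +0.1 rad with its claws to the rear, and the lone roll at crop (615,298). I'll move in for close wrist views.

Emit:
step_arm:
  offset:
    - [-0.05, -0.04, -0.1]
    - [-0.268, -0.223, -0.17]
    - [-0.268, -0.223, -0.17]
    - [-0.268, -0.223, -0.17]
    - [-0.268, -0.223, -0.17]
    - [-0.268, -0.223, -0.17]
    - [-0.268, -0.223, -0.17]
    - [-0.268, -0.223, -0.17]
    - [-0.268, -0.223, -0.17]
    - [-0.268, -0.223, -0.17]
    - [-0.268, -0.223, -0.17]
    - [-0.268, -0.223, -0.17]
  dr:
    - [0, 0, -0.1]
    - [0, 0, -0.2]
    - [0, 0, -0.3]
    - [0, 0, -0.4]
    - [0, 0, -0.5]
    - [0, 0, -0.6]
    - [0, 0, -0.6]
    - [0, 0, -0.6]
    - [0, 0, -0.6]
    - [0, 0, -0.6]
    - [0, 0, -0.6]
    - [0, 0, -0.6]
  grip: 1

```text
t: 1.15
position: [0.4006, 0.27, 0.4015]
orientation: [3.141, 0.001, -2.932]
wrist_force: [-0.1, 0.9, -0.1]
opening: 1.002
finger_force: 0.0
```

```bash
python3 - <<'E'
from h import *
print(r.observe()['joint_pos'].round(3))
s=snap('wrist');s['cloud']=cloud(s);pickle.dump(s,open('w1.pkl','wb'))
cv2.imwrite('pics/w1.png',cv2.resize(s['image'],(800,600),interpolation=cv2.INTER_CUBIC))
E
```

```text
[-0.407  0.325 -0.4    1.699  0.137  1.144  0.935]
```

View pics/w1.png

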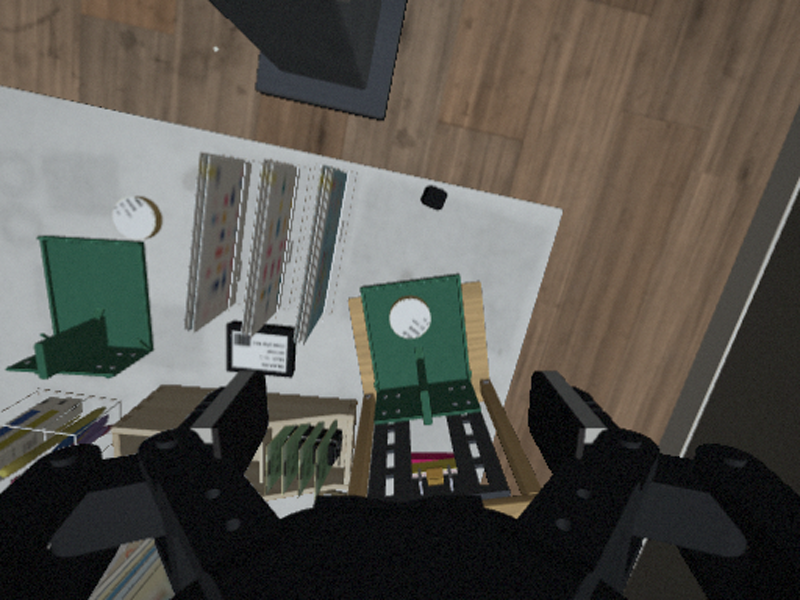

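The wrist view shows the stand from its front: the strips with slots near (390–490, 420–495), the brass catch at (435,478), the lower ledge's rib at (425,410). The loose ledge is at (95,310) and its roll at (135,215).

```bash
python3 - <<'E'
from h import *
s=pickle.load(open('w1.pkl','rb'));im=s['image'];C=s['cloud'];hsv=cv2.cvtColor(im,cv2.COLOR_BGR2HSV)
print(s['T'].round(3).tolist())
g=((hsv[...,0]>60)&(hsv[...,0]<95)&(hsv[...,1]>100)).astype(np.uint8)
n,l,st,c=cv2.connectedComponentsWithStats(g)
big=[i for i in range(1,n) if st[i,4]>500]
for i in big:
    P=C[l==i];fl=P[(P[:,2]<0.03)&(P[:,2]>-.01)];
    print(i,st[i],'floor z',np.median(fl[:,2]).round(4),len(fl))
    # floor rectangle
    m=np.zeros((384,512),np.uint8);m[(l==i)&(C[...,2]<0.03)]=1
    yx=np.argwhere(m)[:,::-1]; 
    Q=plane(s,yx,np.median(fl[:,2]));R=cv2.minAreaRect(Q[:,:2].astype(np.float32)*1000);print(R)
    tp=P[P[:,2]>0.095];print('high',len(tp),tp.mean(0).round(4),np.percentile(tp[:,2],[5,50,95]).round(4))
# dark strips
v,u=np.mgrid[0:384,0:512]
m=(hsv[...,2]<70)&(u>225)&(u<335)&(v>260)&(v<320)&(C[...,2]>0.13)&(C[...,2]<0.25)&(C[...,0]>.5)
P=C[m];print(len(P))
A=np.c_[P[:,1:],np.ones(len(P))]
for _ in range(6):
    k,*_r=np.linalg.lstsq(A,P[:,0],rcond=None);e=P[:,0]-A@k;ok=abs(e)<2.5*np.median(abs(e))+.001;P=P[ok];A=A[ok]
print('x=k1 y+k2 z+c',k.round(4),len(P),e.std(),'yaw',-np.arctan(k[0]))
# wood bits for posts
w=((hsv[...,0]>8)&(hsv[...,0]<25)&(hsv[...,1]>70)).astype(np.uint8)
w[:, :215]=0;w[:170]=0;w[:,350:]=0
n,l,st,c=cv2.connectedComponentsWithStats(w)
for i in range(1,n):
    if st[i,4]>100: print('wood',st[i],C[l==i].mean(0).round(3))
cv2.imwrite('pics/w1c.png',cv2.resize(im[165:320,215:350],None,fx=3.8,fy=3.8,interpolation=cv2.INTER_CUBIC))
E
```

```text
[[-0.207, -0.944, -0.257, 0.335], [0.978, -0.2, -0.054, 0.256], [-0.0, -0.263, 0.965, 0.544], [0.0, 0.0, 0.0, 1.0]]
4 [   4  151   94   91 5409] floor z 0.0044 4109
((550.1307373046875, -98.193115234375), (150.47357177734375, 142.63613891601562), 7.941997051239014)
high 275 [ 0.5723 -0.057   0.1357] [0.0958 0.1078 0.544 ]
5 [ 231  176   77   96 4608] floor z 0.0141 3512
((512.6409912109375, 317.7945861816406), (147.4161834716797, 123.60330963134766), 19.734203338623047)
high 275 [0.5437 0.329  0.1402] [0.0953 0.1176 0.544 ]
2376
x=k1 y+k2 z+c [-0.357   0.0024  0.6995] 1828 0.0005604418314941069 yaw 0.3428647080767713
wood [ 295  172   55  161 3688] [ 0.712  0.602 -0.324]
wood [ 223  190   18  129 1138] [0.576 0.264 0.078]
wood [272 298  12  14 133] [0.595 0.347 0.176]
```

View pics/w1c.png

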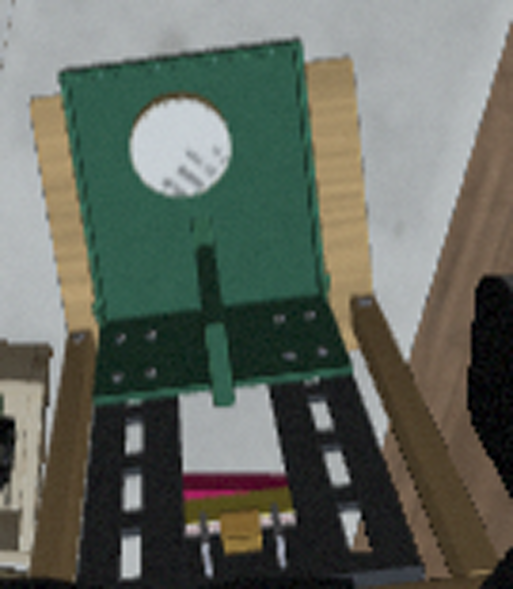

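The crop shows the strips' free slots, left strip at x≈132 and right strip at x≈320–350, and the brass catch at (242,530). I'll measure slots, lower ledge and posts in the strip plane.

```bash
python3 - <<'E'
from h import *
s=pickle.load(open('w1.pkl','rb'));im=s['image'];C=s['cloud'];hsv=cv2.cvtColor(im,cv2.COLOR_BGR2HSV)
a=.343;ex=np.array([np.cos(a),np.sin(a),0]);ey=np.array([-np.sin(a),np.cos(a),0])
d0=0.6995*np.cos(a) # ex.p on plane (k: x+.357y=.6995)
v,u=np.mgrid[0:384,0:512];uv=np.c_[u.ravel(),v.ravel()]
D=rays(s,uv)@s['T'][:3,:3].T;o=s['T'][:3,3];t=(d0-o@ex)/(D@ex);P=o+D*t[:,None]
Y=(P@ey).reshape(384,512)*1000;Z=P[:,2].reshape(384,512)*1000
print('d0',d0)
dark=(hsv[...,2]<75)
for z in(182,186,): pass
# rectified strip image 2px/mm
yy=np.arange(20,230,.5);zz=np.arange(250,120,-.5)
pt=(ex*d0)[None,None]+yy[None,:,None]/1000*ey+zz[:,None,None]/1000*np.array([0,0,1])
c=(pt-o)@s['T'][:3,:3];f=192/np.tan(np.radians(s['fov_y'])/2);q=np.stack([c[...,0]/-c[...,2],c[...,1]/c[...,2]],-1)
q=q*(1+s['k1']*(q**2).sum(-1,keepdims=True));mx=(q*f+[s['cx'],s['cy']]).astype(np.float32)
R=cv2.remap(im,mx[...,0],mx[...,1],cv2.INTER_LINEAR)
cv2.imwrite('pics/rect.png',cv2.resize(R,None,fx=1.9,fy=1.9))
gr=cv2.cvtColor(R,cv2.COLOR_BGR2GRAY)
B=(gr>110).astype(np.uint8);n,l,st,ce=cv2.connectedComponentsWithStats(B)
for i in range(1,n):
    x,y,w,h,A=st[i]
    if 40<A<8000: print('y %.1f..%.1f c %.1f z %.1f..%.1f A %d'%(yy[x],yy[x+w-1],20+ce[i][0]/2,zz[y+h-1],zz[y],A))
E
```

```text
d0 0.6587540993701815
y 165.5..199.0 c 183.0 z 246.0..250.0 A 531
y 112.0..115.0 c 113.5 z 205.5..222.0 A 126
y 139.5..142.0 c 140.7 z 206.0..221.5 A 116
y 82.0..89.0 c 85.5 z 196.0..219.0 A 674
y 165.0..172.0 c 167.7 z 196.0..216.5 A 405
y 121.0..134.0 c 127.1 z 204.5..210.5 A 212
y 21.0..47.5 c 38.3 z 120.5..208.5 A 4151
y 106.5..111.5 c 109.1 z 191.5..199.0 A 141
y 114.5..120.0 c 117.3 z 192.0..199.0 A 149
y 134.0..139.0 c 136.5 z 191.0..198.5 A 163
y 142.5..147.5 c 145.1 z 191.5..199.0 A 154
y 82.0..88.5 c 85.3 z 156.5..179.5 A 605
y 165.0..172.0 c 168.5 z 156.5..179.0 A 617
y 106.5..147.5 c 127.7 z 120.5..167.5 A 7092
y 188.5..196.0 c 191.7 z 120.5..158.5 A 935
y 45.5..47.5 c 46.5 z 140.0..151.0 A 71
y 82.0..88.5 c 85.2 z 120.5..139.0 A 522
y 165.0..172.0 c 168.3 z 120.5..139.0 A 505
y 45.0..47.5 c 46.3 z 120.5..134.0 A 92
```

View pics/rect.png

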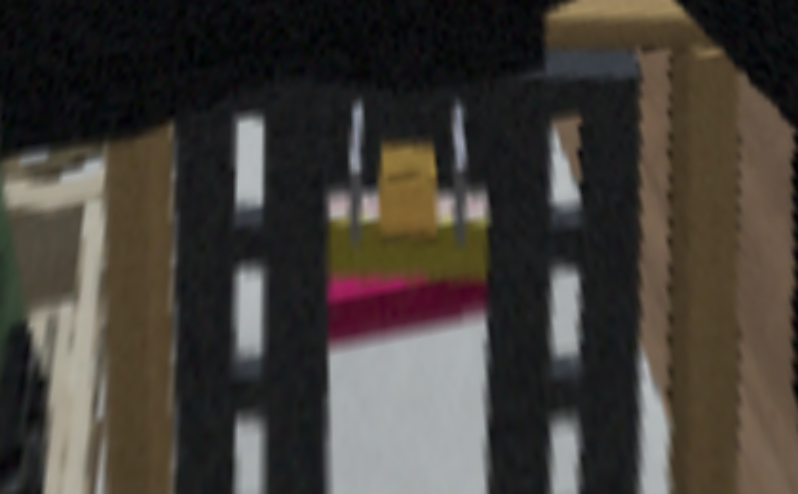

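The rectified strip view shows the free slots clearly at (250,160)/(250,310) and (565,160)/(565,310). In the strip plane their centres are y 85.3 and 168.5, so the strip middle is at 126.9 mm. Next the loose ledge.

Emit:
step_arm:
  offset:
    - [0.036, -0.36, 0.08]
    - [0.036, -0.36, 0.08]
    - [0.036, -0.36, 0.08]
    - [0.036, -0.36, 0.08]
    - [0.036, -0.36, 0.08]
    - [0.036, -0.36, 0.08]
    - [0.036, -0.36, 0.08]
    - [0.036, -0.36, 0.08]
    - [0.036, -0.36, 0.08]
    - [0.036, -0.36, 0.08]
    - [0.036, -0.36, 0.08]
    - [0.036, -0.36, 0.08]
  dr:
    - [0, 0, 0.07]
    - [0, 0, 0.07]
    - [0, 0, 0.07]
    - [0, 0, 0.07]
    - [0, 0, 0.07]
    - [0, 0, 0.07]
    - [0, 0, 0.07]
    - [0, 0, 0.07]
    - [0, 0, 0.07]
    - [0, 0, 0.07]
    - [0, 0, 0.07]
    - [0, 0, 0.07]

```text
t: 2.2
position: [0.4408, -0.0864, 0.3208]
orientation: [3.14, -0.001, -2.996]
wrist_force: [-1.1, 0.8, 1.0]
opening: 1.003
finger_force: 0.0
```

```bash
python3 - <<'E'
from h import *
o=r.observe();print(o['joint_pos'].round(3),o['position'],o['orientation'])
s=snap('wrist');C=s['cloud']=cloud(s);pickle.dump(s,open('w2.pkl','wb'));im=s['image']
cv2.imwrite('pics/w2.png',cv2.resize(im,(800,600),interpolation=cv2.INTER_CUBIC))
hsv=cv2.cvtColor(im,cv2.COLOR_BGR2HSV)
g=((hsv[...,0]>60)&(hsv[...,0]<95)&(hsv[...,1]>100)).astype(np.uint8)
n,l,st,c=cv2.connectedComponentsWithStats(g);i=1+st[1:,4].argmax();print(st[i])
P=C[l==i];fl=P[(P[:,2]<.009)&(P[:,2]>-.001)]
R=cv2.minAreaRect(fl[:,:2].astype(np.float32)*1000);print('floor',R)
rb=P[(P[:,2]>.1)&(P[:,2]<.12)];print('rib',len(rb),rb.mean(0),rb.min(0),rb.max(0));print(cv2.minAreaRect(rb[:,:2].astype(np.float32)*1000))
pl=P[(P[:,2]>.02)&(P[:,2]<.082)];
k=np.polyfit(pl[:,1],pl[:,0],1)
for _ in range(8):
    e=pl[:,0]-np.polyval(k,pl[:,1]);ok=abs(e)<.003;k=np.polyfit(pl[ok,1],pl[ok,0],1)
print('plate front x=k y+c',k,ok.sum(),'yaw',-np.arctan(k[0]))
w=(C[...,2]>.012)&(C[...,2]<.024)&(hsv[...,1]<60)&(hsv[...,2]>120)&(abs(C[...,1]+.044)<.05)&(abs(C[...,0]-.44)<.05)
Q=C[w];print('roll',w.sum(),cv2.minEnclosingCircle(Q[:,:2].astype(np.float32)*1000),np.median(Q,0))
E
```

```text
[ 0.272  0.343 -0.251  1.936  0.107  0.876  1.683] [ 0.44084955 -0.08641965  0.32082143] [ 3.13978615e+00 -6.73484126e-04 -2.99620291e+00]
[ 203  180   80  109 7065]
floor ((546.1380004882812, -89.7388916015625), (135.78721618652344, 122.78704071044922), 8.584616661071777)
rib 186 [ 0.58797812 -0.08306149  0.1089373 ] [ 0.57057468 -0.08973319  0.10006697] [ 0.60972867 -0.07627664  0.11167416]
((589.8811645507812, -82.88582611083984), (39.77676773071289, 8.74327278137207), 8.05008316040039)
plate front x=k y+c [-0.14729747  0.60068458] 1023 yaw 0.14624584316340983
roll 775 ((435.386474609375, -44.414371490478516), 25.469440460205078) [ 0.43528256 -0.04486179  0.01810294]
```

View pics/w2.png

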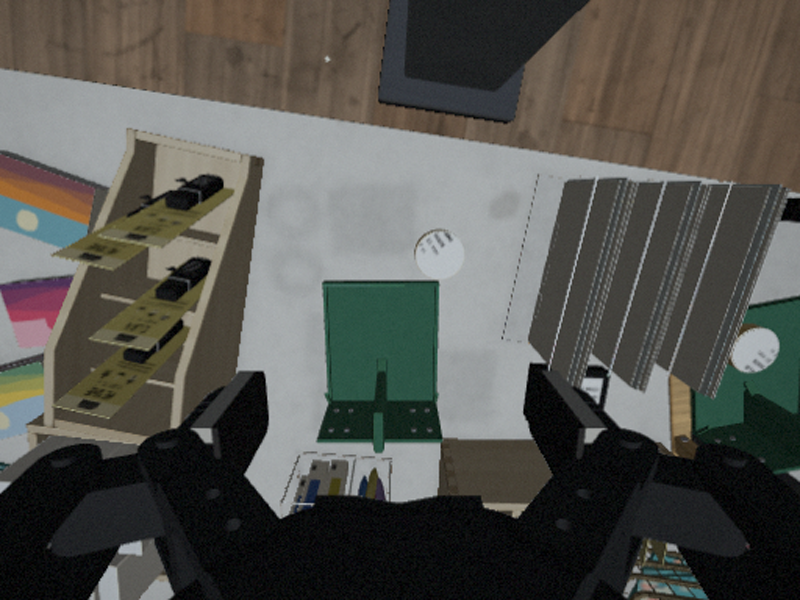

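The wrist view shows the loose ledge at (380,350), rib at (380,410), roll at (440,253), and low racks just behind it. I'll check heights around the grasp.

```bash
python3 - <<'E'
from h import *
for f in('w1.pkl','w2.pkl'):
    s=pickle.load(open(f,'rb'));C=s['cloud'].reshape(-1,3);v=s['z_map'].ravel()>0.25;C=C[v]
    for x0 in np.arange(.54,.72,.02):
        print(f,x0.round(2),[ (lambda q:int(q.max()*1000) if len(q) else -1)(C[(abs(C[:,0]-x0-.01)<.01)&(abs(C[:,1]-y0-.01)<.01)][:,2]) for y0 in np.arange(-.2,.06,.02)])
s=pickle.load(open('s0.pkl','rb'))['top'];C=cloud(s).reshape(-1,3);C=C[s['z_map'].ravel()>0.3]
for x0 in np.arange(.54,.72,.02):
        print('top',x0.round(2),[ (lambda q:int(np.percentile(q,90)*1000) if len(q) else -1)(C[(abs(C[:,0]-x0-.01)<.01)&(abs(C[:,1]-y0-.01)<.01)][:,2]) for y0 in np.arange(-.2,.06,.02)])
E
```

```text
w1.pkl 0.54 [1, 2, 11, 6, 7, 6, 5, 6, 11, 2, 2, -1, 1]
w1.pkl 0.56 [1, 2, 11, 6, 6, 111, 109, 6, 11, 1, 1, 2, 1]
w1.pkl 0.58 [2, 1, 31, 6, 6, 112, 111, 6, 32, 11, 1, 1, 2]
w1.pkl 0.6 [3, 1, 31, 85, 87, 111, 111, 88, 87, 86, 2, 1, 1]
w1.pkl 0.62 [2, 3, 58, 87, 87, -1, -1, 2, 65, 1, 2, 2, 2]
w1.pkl 0.64 [1, 0, -1, -1, -1, -1, 1, 2, 1, 113, 114, 114, 114]
w1.pkl 0.66 [2, 1, 1, 1, 2, 2, 2, 3, 2, 113, 114, -1, -1]
w1.pkl 0.68 [1, 59, 89, 115, 131, 158, 156, 89, 2, -1, 113, -1, -1]
w1.pkl 0.7 [3, 5, 93, 104, 134, 157, 156, 89, -1, -1, 89, -1, -1]
w2.pkl 0.54 [1, 1, 11, 6, 6, 6, 5, 5, 10, 1, 1, 1, 1]
w2.pkl 0.56 [1, 2, 11, 5, 6, 111, 107, 5, 11, 1, 0, 1, 1]
w2.pkl 0.58 [1, 1, 29, 7, 5, 111, 110, 6, 31, 15, 1, 1, 2]
w2.pkl 0.6 [1, 2, 31, 85, 87, 111, 111, 87, 87, 85, 1, 1, 1]
w2.pkl 0.62 [1, 1, 79, 87, 85, -1, -1, -1, -1, 1, 1, 1, 1]
w2.pkl 0.64 [1, 1, 1, -1, -1, -1, -1, -1, -1, 101, 101, 114, 113]
w2.pkl 0.66 [2, 1, 2, 1, 1, 1, 1, 1, 1, 90, -1, -1, -1]
w2.pkl 0.68 [1, 88, 89, 88, 66, 71, 71, 70, 2, 59, 47, -1, -1]
w2.pkl 0.7 [1, 89, 89, 85, 59, 51, 59, 4, 1, 2, 34, -1, -1]
top 0.54 [6, 1, 13, 9, 6, 7, 9, 9, 11, 4, 5, 5, 3]
top 0.56 [4, 5, 11, 9, 10, 109, 9, 8, 9, 4, 6, 5, 4]
top 0.58 [5, 4, 7, 11, 11, 113, 53, 13, 21, 4, 4, 4, 3]
top 0.6 [6, 2, 14, 10, 64, 106, 103, 85, 86, 3, 4, 4, 4]
top 0.62 [4, 5, 5, 85, 85, 47, 37, 4, 6, 4, 2, 4, 4]
top 0.64 [2, 4, 4, 6, 7, 5, 3, 5, 2, 55, 115, 113, 111]
top 0.66 [5, 5, 5, 5, 5, 3, 3, 6, 2, 108, 117, 15, 11]
top 0.68 [4, 6, 88, 7, 5, 139, 86, 8, 6, 5, 114, 14, 12]
top 0.7 [6, 8, 175, 171, 171, 157, 155, 154, 4, 6, 113, 13, 12]
```

Emit:
step_arm:
  offset:
    - [-0.0359, -0.0046, 0.02]
    - [-0.0718, -0.0092, 0.04]
    - [-0.1077, -0.0138, 0.06]
    - [-0.1436, -0.0184, 0.08]
    - [-0.1436, -0.0184, 0.12]
    - [-0.1436, -0.0184, 0.15]
    - [-0.1436, -0.0184, 0.18]
    - [-0.1436, -0.0184, 0.21]
    - [-0.1436, -0.0184, 0.23]
    - [-0.1436, -0.0184, 0.244]
    - [-0.1436, -0.0184, 0.244]
    - [-0.1436, -0.0184, 0.244]
  dr:
    - [0, 0, 0]
    - [0, 0, 0]
    - [0, 0, 0]
    - [0, 0, 0]
    - [0, 0, 0]
    - [0, 0, 0]
    - [0, 0, 0]
    - [0, 0, 0]
    - [0, 0, 0]
    - [0, 0, 0]
    - [0, 0, 0]
    - [0, 0, 0]

```text
t: 3.25
position: [0.5856, -0.084, 0.0771]
orientation: [3.14, -0.001, -2.996]
wrist_force: [-0.0, 0.2, 0.7]
opening: 0.999
finger_force: 0.0
```

Emit:
step_arm:
  offset:
    - [0, 0, 0]
    - [0, 0, 0]
    - [0, 0, 0]
    - [0, 0, 0]
    - [0, 0, 0]
    - [0, 0, 0]
    - [0, 0, 0]
    - [0, 0, 0]
    - [0, 0, 0]
  dr:
    - [0, 0, 0]
    - [0, 0, 0]
    - [0, 0, 0]
    - [0, 0, 0]
    - [0, 0, 0]
    - [0, 0, 0]
    - [0, 0, 0]
    - [0, 0, 0]
    - [0, 0, 0]
  grip: 0

```text
t: 4.0
position: [0.5858, -0.0858, 0.0775]
orientation: [3.141, 0.001, -2.999]
wrist_force: [0.1, 2.4, 1.6]
opening: 0.104
finger_force: 61.3
```

Emit:
step_arm:
  offset:
    - [0, 0, -0.01]
    - [0, 0, -0.03]
    - [0, 0, -0.06]
    - [0, 0, -0.1]
    - [0, 0, -0.14]
    - [0, 0, -0.17]
    - [0, 0, -0.19]
    - [0, 0, -0.2]
    - [0, 0, -0.2]
  dr:
    - [0, 0, 0]
    - [0, 0, 0]
    - [0, 0, 0]
    - [0, 0, 0]
    - [0, 0, 0]
    - [0, 0, 0]
    - [0, 0, 0]
    - [0, 0, 0]
    - [0, 0, 0]

```text
t: 4.75
position: [0.5863, -0.0872, 0.2795]
orientation: [-3.14, 0.004, -3.0]
wrist_force: [0.6, -0.3, -3.2]
opening: 0.111
finger_force: 60.6
```

Emit:
step_arm:
  offset:
    - [0.002, 0.015, 0]
    - [0.006, 0.045, 0]
    - [0.011, 0.085, 0]
    - [0.017, 0.125, 0]
    - [0.022, 0.165, 0]
    - [0.028, 0.205, 0]
    - [0.033, 0.245, 0]
    - [0.038, 0.285, 0]
    - [0.044, 0.325, 0]
    - [0.049, 0.365, 0]
    - [0.052, 0.388, 0]
    - [0.054, 0.4, 0]
  dr:
    - [0, 0, 0]
    - [0, 0, -0.02]
    - [0, 0, -0.04]
    - [0, 0, -0.06]
    - [0, 0, -0.08]
    - [0, 0, -0.1]
    - [0, 0, -0.12]
    - [0, 0, -0.14]
    - [0, 0, -0.16]
    - [0, 0, -0.18]
    - [0, 0, -0.19]
    - [0, 0, -0.197]

```text
t: 5.75
position: [0.472, 0.3059, 0.2752]
orientation: [3.14, -0.004, -2.795]
wrist_force: [-0.7, -0.6, -3.6]
opening: 0.108
finger_force: 60.4
```

```bash
python3 - <<'E'
from h import *
o=r.observe();print(o)
s=snap('wrist');C=s['cloud']=cloud(s);pickle.dump(s,open('w3.pkl','wb'));im=s['image']
cv2.imwrite('pics/w3.png',cv2.resize(im,(800,600),interpolation=cv2.INTER_CUBIC))
hsv=cv2.cvtColor(im,cv2.COLOR_BGR2HSV)
g=((hsv[...,0]>60)&(hsv[...,0]<95)&(hsv[...,1]>100)&(s['z_map']>.05))
P=(C[g]-o['position'])@Ro.from_euler('xyz',o['orientation']).as_matrix()
# tool coords; floor plane fit z
f=P[(P[:,0]>.03)&(P[:,0]<.11)&(abs(P[:,1])<.045)&(P[:,2]>.04)&(P[:,2]<.11)]
A=np.c_[f[:,:2],np.ones(len(f))];k=np.linalg.lstsq(A,f[:,2],rcond=None)[0]
for _ in range(5):
    ok=abs(f[:,2]-A@k)<.003;k=np.linalg.lstsq(A[ok],f[ok,2],rcond=None)[0]
print('floor ztool=ax+by+c',k.round(4),ok.sum(),len(f))
p=P[(P[:,0]<-.015)&(P[:,0]>-.045)&(P[:,2]>.0)&(P[:,2]<.065)&(abs(P[:,1])>.012)]
A=np.c_[p[:,1:],np.ones(len(p))];k=np.linalg.lstsq(A,p[:,0],rcond=None)[0]
for _ in range(5):
    ok=abs(p[:,0]-A@k)<.003;k=np.linalg.lstsq(A[ok],p[ok,0],rcond=None)[0]
print('plate x=ay+bz+c',k.round(4),ok.sum(),len(p))
w=P[(P[:,0]>.02)&(P[:,0]<.1)&(P[:,2]>.05)&(P[:,2]<.11)];print('y edges',w[:,1].min(),w[:,1].max())
E
```

```text
{'t': 5.75, 'joint_pos': array([-0.48772384,  0.5602754 , -0.27593383,  1.69663905,  0.17976436,
        0.91264621,  1.08275624]), 'dq': array([-0.19901511,  0.04049341,  0.04375329, -0.08581789,  0.04122347,
        0.07301496, -0.1440925 ]), 'tau': array([ 1.50055714e+00, -4.96483684e+01, -1.56680334e+00, -1.66839087e+01,
        7.83236884e-02,  5.44349465e-02, -1.53032619e-03]), 'position': array([0.4720356 , 0.30592848, 0.27521777]), 'orientation': array([ 3.13951255, -0.00388927, -2.79537641]), 'wrist_force': array([-0.73471009, -0.61006986, -3.58248947]), 'moment': array([0.07628759, 0.01075651, 0.01908683]), 'finger_force': 60.414276123046875, 'opening': 0.10808312872962686}
floor ztool=ax+by+c [-0.0023 -0.0019  0.0736] 13495 13907
plate x=ay+bz+c [-0.0016  0.001  -0.0275] 1598 1674
y edges -0.06182017383080491 0.06145118491537398
```

View pics/w3.png

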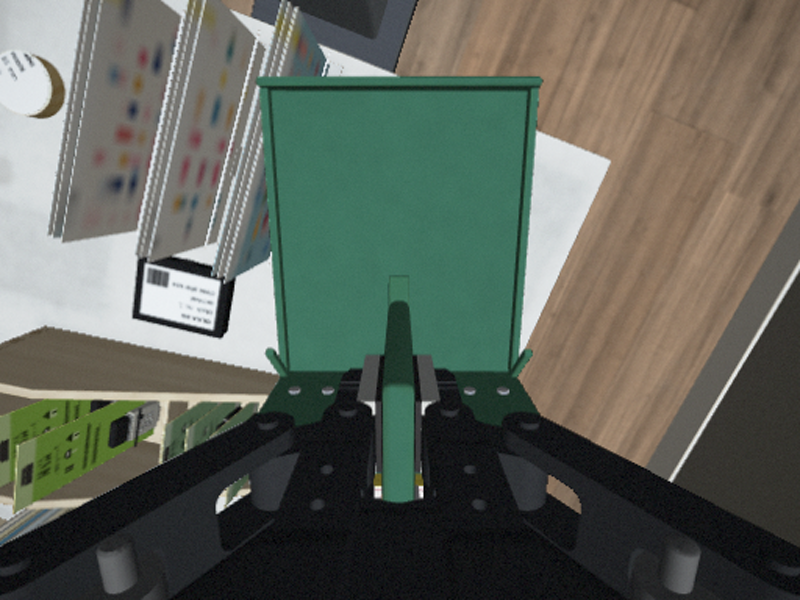

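The ledge is held square and level: in the view its rib at (400,400) is centred between the pads and the floor is even. Moving to just in front of the slots.

Emit:
step_arm:
  offset:
    - [-0.01, 0, 0.01]
    - [-0.02, 0, 0.025]
    - [-0.03, 0, 0.04]
    - [-0.04, 0, 0.05]
    - [-0.045, 0, 0.053]
    - [-0.045, 0, 0.053]
    - [-0.045, 0, 0.053]
    - [-0.045, 0, 0.053]
  dr:
    - [0, 0, 0]
    - [0, 0, 0]
    - [0, 0, 0]
    - [0, 0, 0]
    - [0, 0, 0]
    - [0, 0, 0]
    - [0, 0, 0]
    - [0, 0, 0]

```text
t: 6.47
position: [0.5178, 0.3165, 0.2249]
orientation: [3.141, 0.0, -2.803]
wrist_force: [0.1, 0.5, -4.4]
opening: 0.108
finger_force: 60.5
```

```bash
cat > q.py <<'E'
from h import *
a=.343;ex=np.array([np.cos(a),np.sin(a),0]);ey=np.array([-np.sin(a),np.cos(a),0])
def q():
    o=r.observe();p=o['position'];f=o['wrist_force']
    print('rear gap %.1f lat %.1f under %.1f yawerr %.4f  F ex %.1f ey %.1f z %.1f'%((.6588-.030-p@ex)*1e3,p@ey*1e3,(p[2]-.0776)*1e3,(o['orientation'][2]+np.pi-a+1)%(2*np.pi)-1,f@ex,f@ey,f[2]),o['orientation'].round(4),'mom',o['moment'].round(2))
if __name__=='__main__': q()
E
python3 q.py
```

```text
rear gap 34.7 lat 123.9 under 147.3 yawerr -0.0041  F ex 0.2 ey 0.4 z -4.4 [ 3.1414e+00  4.0000e-04 -2.8027e+00] mom [-0.   -0.07 -0.05]
```

Emit:
step_arm:
  offset:
    - [-0.004, 0.001, 0]
    - [-0.01, 0.002, 0]
    - [-0.015, 0.003, 0]
    - [-0.019, 0.003, 0]
    - [-0.019, 0.003, 0]
    - [-0.019, 0.003, 0]
    - [-0.019, 0.003, 0]
  dr:
    - [0, 0, -0.004]
    - [0, 0, -0.004]
    - [0, 0, -0.004]
    - [0, 0, -0.004]
    - [0, 0, -0.004]
    - [0, 0, -0.004]
    - [0, 0, -0.004]

```text
t: 7.05
position: [0.5345, 0.3258, 0.2241]
orientation: [-3.141, -0.001, -2.798]
wrist_force: [-0.6, -0.5, -3.6]
opening: 0.11
finger_force: 60.4
```

```bash
python3 q.py
```

```text
rear gap 15.9 lat 127.0 under 146.5 yawerr 0.0002  F ex -0.7 ey -0.3 z -3.6 [-3.1415e+00 -6.0000e-04 -2.7984e+00] mom [-0.   -0.04 -0.02]
```

Emit:
step_arm:
  offset:
    - [-0.0015, 0, 0]
    - [-0.003, 0, 0]
    - [-0.0045, 0, 0]
    - [-0.006, 0, 0]
    - [-0.0075, 0, 0]
    - [-0.009, 0, 0]
    - [-0.009, 0, 0]
  dr:
    - [0, 0, 0]
    - [0, 0, 0]
    - [0, 0, 0]
    - [0, 0, 0]
    - [0, 0, 0]
    - [0, 0, 0]
    - [0, 0, 0]

```text
t: 7.63
position: [0.5436, 0.329, 0.2243]
orientation: [3.141, 0.0, -2.799]
wrist_force: [-0.4, -0.1, -3.5]
opening: 0.107
finger_force: 60.4
```

```bash
python3 q.py
```

```text
rear gap 6.2 lat 127.0 under 146.7 yawerr 0.0000  F ex -0.4 ey 0.0 z -3.5 [ 3.1415e+00  5.0000e-04 -2.7986e+00] mom [ 0.01 -0.02 -0.04]
```

Tips are already past the strip face without force; continuing.

Emit:
step_arm:
  offset:
    - [-0.001, 0, 0]
    - [-0.002, 0, 0]
    - [-0.003, 0, 0]
    - [-0.004, 0, 0]
    - [-0.005, 0, 0]
    - [-0.006, 0, 0]
    - [-0.006, 0, 0]
  dr:
    - [0, 0, 0]
    - [0, 0, 0]
    - [0, 0, 0]
    - [0, 0, 0]
    - [0, 0, 0]
    - [0, 0, 0]
    - [0, 0, 0]

```text
t: 8.22
position: [0.5482, 0.3307, 0.2242]
orientation: [-3.141, -0.002, -2.798]
wrist_force: [-2.0, 0.3, -2.5]
opening: 0.11
finger_force: 60.7
```

```bash
python3 q.py
```

```text
rear gap 1.3 lat 127.1 under 146.6 yawerr 0.0005  F ex -1.8 ey 1.0 z -2.5 [-3.1413e+00 -1.6000e-03 -2.7981e+00] mom [-0.2   0.33  0.1 ]
```

Emit:
step_arm:
  offset:
    - [-0.001, 0, 0]
    - [-0.002, 0, 0]
    - [-0.002, 0, 0]
  dr:
    - [0, 0, 0]
    - [0, 0, 0]
    - [0, 0, 0]

```text
t: 8.47
position: [0.5483, 0.3308, 0.2241]
orientation: [-3.141, -0.005, -2.798]
wrist_force: [-6.8, -3.6, 1.6]
opening: 0.105
finger_force: 61.2
```

```bash
python3 q.py
```

```text
rear gap 1.2 lat 127.1 under 146.5 yawerr 0.0008  F ex -7.7 ey -1.1 z 1.6 [-3.1407 -0.0055 -2.7978] mom [-0.57  1.31  0.04]
```

Emit:
step_arm:
  offset:
    - [0.0015, 0, 0]
    - [0.0015, 0, 0.001]
    - [0.0015, 0, 0.002]
    - [0.0015, 0, 0.003]
    - [0.0015, 0, 0.004]
    - [0.0015, 0, 0.005]
    - [0.0015, 0, 0.006]
    - [0.0015, 0, 0.006]
  dr:
    - [0, 0, 0]
    - [0, 0, 0]
    - [0, 0, 0]
    - [0, 0, 0]
    - [0, 0, 0]
    - [0, 0, 0]
    - [0, 0, 0]
    - [0, 0, 0]

```text
t: 9.13
position: [0.5481, 0.3311, 0.2193]
orientation: [3.141, -0.002, -2.798]
wrist_force: [-6.6, -2.9, 5.0]
opening: 0.108
finger_force: 62.1
```

```bash
python3 q.py
```

```text
rear gap 1.2 lat 127.5 under 141.7 yawerr 0.0007  F ex -7.2 ey -0.5 z 5.0 [ 3.1415e+00 -1.7000e-03 -2.7979e+00] mom [-0.59  1.36  0.1 ]
```

Emit:
step_arm:
  offset:
    - [0, 0, 0.001]
    - [0, 0, 0.002]
    - [0, 0, 0.003]
    - [0, 0, 0.004]
    - [0, 0, 0.005]
    - [0, 0, 0.006]
    - [0, 0, 0.006]
  dr:
    - [0, 0, 0]
    - [0, 0, 0]
    - [0, 0, 0]
    - [0, 0, 0]
    - [0, 0, 0]
    - [0, 0, 0]
    - [0, 0, 0]

```text
t: 9.72
position: [0.548, 0.3314, 0.2139]
orientation: [3.141, -0.001, -2.798]
wrist_force: [-8.1, -1.9, 8.5]
opening: 0.11
finger_force: 62.2
```

```bash
python3 q.py
```

```text
rear gap 1.2 lat 127.8 under 136.3 yawerr 0.0008  F ex -8.3 ey 0.9 z 8.5 [ 3.1410e+00 -1.1000e-03 -2.7978e+00] mom [-0.64  1.49  0.07]
```

Emit:
step_arm:
  offset:
    - [0, 0, 0.001]
    - [0, 0, 0.002]
    - [0, 0, 0.003]
    - [0, 0, 0.004]
    - [0, 0, 0.005]
    - [0, 0, 0.006]
    - [0, 0, 0.006]
  dr:
    - [0, 0, 0]
    - [0, 0, 0]
    - [0, 0, 0]
    - [0, 0, 0]
    - [0, 0, 0]
    - [0, 0, 0]
    - [0, 0, 0]

```text
t: 10.3
position: [0.5482, 0.3311, 0.2073]
orientation: [-3.142, -0.002, -2.798]
wrist_force: [-7.3, -2.6, 6.8]
opening: 0.109
finger_force: 62.1
```

```bash
python3 q.py
```

```text
rear gap 1.2 lat 127.4 under 129.7 yawerr 0.0007  F ex -7.8 ey 0.0 z 6.8 [-3.1415e+00 -1.7000e-03 -2.7979e+00] mom [-0.73  1.35  0.12]
```

Emit:
step_arm:
  offset:
    - [0, 0, 0.001]
    - [0, 0, 0.002]
    - [0, 0, 0.003]
    - [0, 0, 0.003]
  dr:
    - [0, 0, 0]
    - [0, 0, 0]
    - [0, 0, 0]
    - [0, 0, 0]

```text
t: 10.63
position: [0.5482, 0.3311, 0.2071]
orientation: [-3.142, -0.0, -2.798]
wrist_force: [-12.9, -7.0, 21.9]
opening: 0.108
finger_force: 64.5
```

```bash
python3 q.py
```

```text
rear gap 1.2 lat 127.5 under 129.5 yawerr 0.0005  F ex -14.5 ey -2.3 z 21.9 [-3.1415e+00 -2.0000e-04 -2.7981e+00] mom [-1.46  2.4   0.11]
```

Hard floor reached at home height. Relieve the force, then release and check.

Emit:
step_arm:
  offset:
    - [0.001, 0, -0.002]
    - [0.002, 0, -0.004]
    - [0.003, 0, -0.005]
    - [0.003, 0, -0.005]
    - [0.003, 0, -0.005]
  dr:
    - [0, 0, 0]
    - [0, 0, 0]
    - [0, 0, 0]
    - [0, 0, 0]
    - [0, 0, 0]

```text
t: 11.05
position: [0.5472, 0.3302, 0.2081]
orientation: [3.142, 0.001, -2.799]
wrist_force: [0.1, 0.4, -3.5]
opening: 0.109
finger_force: 60.4
```

```bash
python3 q.py
```

```text
rear gap 2.5 lat 126.9 under 130.5 yawerr -0.0002  F ex 0.2 ey 0.3 z -3.5 [ 3.1415e+00  9.0000e-04 -2.7988e+00] mom [ 0.04 -0.05  0.03]
```

Emit:
step_arm:
  offset:
    - [0, 0, -0.001]
    - [0, 0, -0.002]
    - [0, 0, -0.003]
    - [0, 0, -0.003]
  dr:
    - [0, 0, 0]
    - [0, 0, 0]
    - [0, 0, 0]
    - [0, 0, 0]

```text
t: 11.38
position: [0.5468, 0.3299, 0.2093]
orientation: [-3.141, -0.001, -2.798]
wrist_force: [4.7, 2.2, -17.5]
opening: 0.111
finger_force: 58.7
```

```bash
python3 q.py
```

```text
rear gap 2.9 lat 126.8 under 131.7 yawerr 0.0003  F ex 5.1 ey 0.5 z -17.5 [-3.1413e+00 -7.0000e-04 -2.7983e+00] mom [ 0.54 -0.87  0.08]
```

Pulling up meets a firm stop: it's locked. Back down and release, then rise.

Emit:
step_arm:
  offset:
    - [-0.001, 0, 0.002]
    - [-0.001, 0, 0.004]
    - [-0.001, 0, 0.004]
    - [-0.001, 0, 0.004]
  dr:
    - [0, 0, 0]
    - [0, 0, 0]
    - [0, 0, 0]
    - [0, 0, 0]

```text
t: 11.72
position: [0.5475, 0.3306, 0.2079]
orientation: [3.141, 0.001, -2.798]
wrist_force: [-0.2, -0.9, -3.3]
opening: 0.107
finger_force: 61.0
```

Emit:
step_arm:
  offset:
    - [0, 0, 0]
    - [0, 0, 0]
    - [0, 0, 0]
    - [0, 0, 0]
    - [0, 0, 0]
    - [0, 0, 0]
    - [0, 0, 0]
  dr:
    - [0, 0, 0]
    - [0, 0, 0]
    - [0, 0, 0]
    - [0, 0, 0]
    - [0, 0, 0]
    - [0, 0, 0]
    - [0, 0, 0]
  grip: 0.6

```text
t: 12.3
position: [0.5475, 0.3305, 0.2074]
orientation: [3.141, 0.0, -2.798]
wrist_force: [0.5, -1.2, -0.4]
opening: 0.598
finger_force: 0.0
```

Emit:
step_arm:
  offset:
    - [0, 0, -0.01]
    - [0, 0, -0.03]
    - [0, 0, -0.06]
    - [0.02, 0, -0.1]
    - [0.05, 0, -0.12]
    - [0.08, 0, -0.14]
    - [0.1, 0, -0.15]
    - [0.12, 0, -0.15]
    - [0.12, 0, -0.15]
  dr:
    - [0, 0, 0]
    - [0, 0, 0]
    - [0, 0, 0]
    - [0, 0, 0]
    - [0, 0, 0]
    - [0, 0, 0]
    - [0, 0, 0]
    - [0, 0, 0]
    - [0, 0, 0]

```text
t: 13.05
position: [0.4311, 0.2894, 0.3594]
orientation: [3.142, 0.0, -2.796]
wrist_force: [-0.2, -0.1, -0.4]
opening: 0.6
finger_force: 0.0
```

```bash
python3 - <<'E'
from q import *
q();o=r.observe();print(o['position'],o['orientation'])
s=snap('wrist');C=s['cloud']=cloud(s);pickle.dump(s,open('w4.pkl','wb'));im=s['image']
cv2.imwrite('pics/w4.png',cv2.resize(im,(800,600),interpolation=cv2.INTER_CUBIC))
hsv=cv2.cvtColor(im,cv2.COLOR_BGR2HSV)
g=((hsv[...,0]>60)&(hsv[...,0]<95)&(hsv[...,1]>100)&(s['z_map']>.05))
P=C[g];E=np.c_[P@ex*1e3-658.8,P@ey*1e3,P[:,2]*1e3]
f=E[(E[:,2]>120)&(E[:,2]<146)&(E[:,0]<-50)&(E[:,0]>-140)];A=np.c_[f[:,:2],np.ones(len(f))];k=np.linalg.lstsq(A,f[:,2],rcond=None)[0]
ok=abs(f[:,2]-A@k)<4;k=np.linalg.lstsq(A[ok],f[ok,2],rcond=None)[0];print('floor plane',k,'z at -105:',k@[-105,127,1],'yrange',np.percentile(f[:,1],[1,99]),'xmin',f[:,0].min())
E
```

```text
rear gap 125.5 lat 127.6 under 281.8 yawerr 0.0026  F ex -0.2 ey -0.0 z -0.4 [ 3.1415e+00  3.0000e-04 -2.7960e+00] mom [-0.06  0.04 -0.02]
[0.43107307 0.28940513 0.35940595] [ 3.14151879e+00  2.87982529e-04 -2.79600914e+00]
floor plane [ 3.43036435e-02 -1.25392155e-03  1.34186858e+02] z at -105: 130.42572740824878 yrange [ 66.81460303 186.83068465] xmin -139.9191477621789
```

View pics/w4.png

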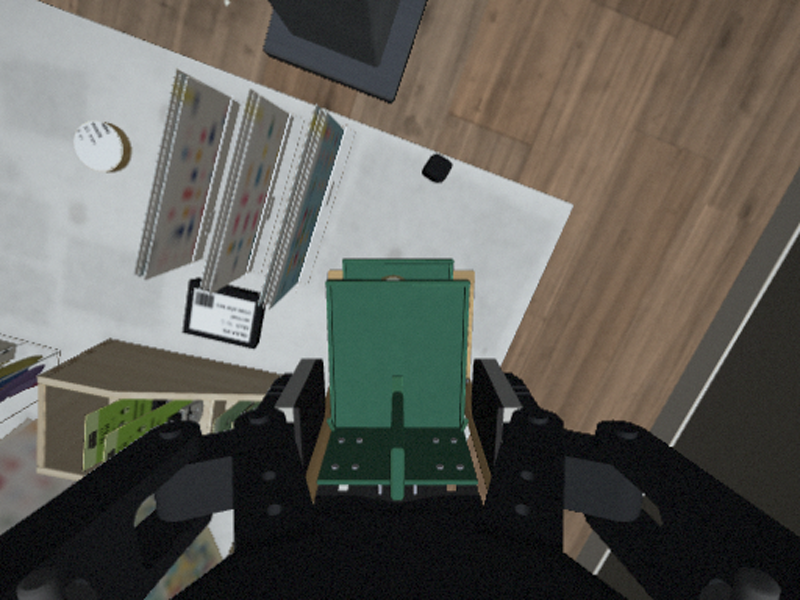

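The view shows the ledge hung square above the lower one, with about 2° of sag (floor 130.4 mm up at the front, underside 130 at the strips). The roll is untouched at (100,147). Now over to the roll.

Emit:
step_arm:
  offset:
    - [0.006, -0.018, 0]
    - [0.016, -0.046, 0]
    - [0.028, -0.082, 0]
    - [0.041, -0.119, 0]
    - [0.054, -0.156, 0]
    - [0.067, -0.193, 0]
    - [0.08, -0.23, 0.02]
    - [0.092, -0.267, 0.04]
    - [0.102, -0.295, 0.07]
    - [0.109, -0.3156, 0.1]
    - [0.109, -0.3156, 0.13]
    - [0.109, -0.3156, 0.15]
  dr:
    - [0, 0, 0]
    - [0, 0, 0]
    - [0, 0, 0]
    - [0, 0, 0]
    - [0, 0, 0]
    - [0, 0, 0]
    - [0, 0, 0]
    - [0, 0, 0]
    - [0, 0, 0]
    - [0, 0, 0]
    - [0, 0, 0]
    - [0, 0, 0]
  grip: 0.85

```text
t: 14.1
position: [0.4378, -0.0463, 0.205]
orientation: [3.142, -0.002, -2.803]
wrist_force: [0.1, -0.5, 0.1]
opening: 0.849
finger_force: 0.0
```

Emit:
step_arm:
  offset:
    - [0, 0, 0]
    - [0, 0, 0]
  dr:
    - [0, 0, 0]
    - [0, 0, 0]

```text
t: 14.27
position: [0.4384, -0.0439, 0.2069]
orientation: [3.141, -0.001, -2.798]
wrist_force: [1.0, 0.2, 1.1]
opening: 0.852
finger_force: 0.0
```

```bash
python3 - <<'E'
from q import *
o=r.observe();print(o['position'],o['orientation'],o['joint_pos'].round(2))
s=snap('wrist');C=cloud(s);im=s['image'];hsv=cv2.cvtColor(im,cv2.COLOR_BGR2HSV)
w=(C[...,2]>.013)&(C[...,2]<.024)&(hsv[...,1]<60)&(hsv[...,2]>120)&(abs(C[...,1]+.044)<.045)&(abs(C[...,0]-.435)<.045)
Q=C[w];print('roll',w.sum(),cv2.minEnclosingCircle(Q[:,:2].astype(np.float32)*1000),np.median(Q,0))
v=s['z_map']>.05
h=C[v&(C[...,2]>.03)&(C[...,0]>.36)&(C[...,0]<.5)&(C[...,1]>-.13)&(C[...,1]<.06)&(C[...,2]<.13)];print(len(h),h.min(0) if len(h) else '',h.max(0) if len(h) else '')
cv2.imwrite('pics/w5.png',im)
R=Ro.from_euler('xyz',o['orientation']).as_matrix();c=cv2.minEnclosingCircle(Q[:,:2].astype(np.float32))[0];print('tool delta',R.T@(np.array([*c,.004])-o['position']))
E
```

```text
[ 0.43836306 -0.04386142  0.20685945] [ 3.14088323e+00 -1.48456656e-03 -2.79832677e+00] [ 0.12  0.5  -0.18  2.13  0.17  0.53  1.72]
roll 1288 ((435.5846862792969, -44.25336837768555), 25.459238052368164) [ 0.43591083 -0.04447079  0.01822003]
0  
tool delta [0.0024938  0.00041611 0.20286372]
```

View pics/w5.png

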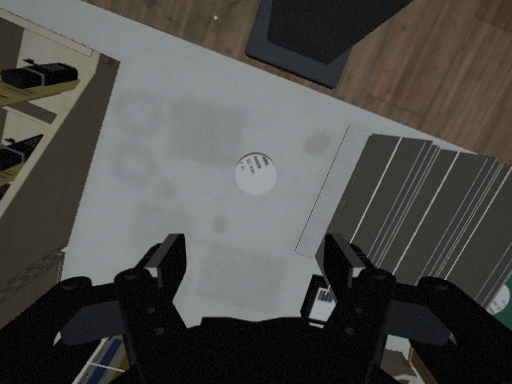

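The view shows the roll at (256,174), centred between the open fingers, with the rack clear on the right. Descend with a smaller opening and grip.

Emit:
step_arm:
  offset:
    - [0.001, 0, 0.02]
    - [0.0025, 0, 0.05]
    - [0.0025, 0, 0.09]
    - [0.0025, 0, 0.13]
    - [0.0025, 0, 0.16]
    - [0.0025, 0, 0.18]
    - [0.0025, 0, 0.193]
    - [0.0025, 0, 0.201]
    - [0.0025, 0, 0.206]
    - [0.0025, 0, 0.206]
    - [0.0025, 0, 0.206]
  dr:
    - [0, 0, 0]
    - [0, 0, 0]
    - [0, 0, 0]
    - [0, 0, 0]
    - [0, 0, 0]
    - [0, 0, 0]
    - [0, 0, 0]
    - [0, 0, 0]
    - [0, 0, 0]
    - [0, 0, 0]
    - [0, 0, 0]
  grip: 0.75

```text
t: 15.23
position: [0.4258, -0.0477, 0.0119]
orientation: [3.137, -0.04, -2.793]
wrist_force: [-1.0, -0.6, -0.2]
opening: 0.746
finger_force: 0.0
```

Emit:
step_arm:
  offset:
    - [0, 0, 0]
    - [0, 0, 0]
    - [0, 0, 0]
    - [0, 0, 0]
    - [0, 0, 0]
    - [0, 0, 0]
  dr:
    - [0, 0, 0]
    - [0, 0, 0]
    - [0, 0, 0]
    - [0, 0, 0]
    - [0, 0, 0]
    - [0, 0, 0]
  grip: 0.4

```text
t: 15.73
position: [0.4252, -0.0478, 0.0127]
orientation: [3.137, -0.041, -2.794]
wrist_force: [1.1, -1.0, 6.8]
opening: 0.516
finger_force: 60.0
```

Emit:
step_arm:
  offset:
    - [0, 0, 0]
    - [0, 0, 0]
    - [0, 0, 0]
    - [0, 0, 0]
  dr:
    - [0, 0, 0]
    - [0, 0, 0]
    - [0, 0, 0]
    - [0, 0, 0]
  grip: 0.75

```text
t: 16.07
position: [0.4229, -0.0474, 0.0113]
orientation: [3.134, -0.045, -2.793]
wrist_force: [-0.6, -0.2, 0.2]
opening: 0.747
finger_force: 0.0
```

```bash
python3 - <<'E'
from q import *
o=r.observe();print(o['position'],o['orientation'],o['joint_pos'].round(3),o['wrist_force'])
s=snap('wrist');C=cloud(s);im=s['image'];hsv=cv2.cvtColor(im,cv2.COLOR_BGR2HSV)
w=(C[...,2]>.010)&(C[...,2]<.026)&(hsv[...,1]<60)&(hsv[...,2]>120)&(abs(C[...,1]+.044)<.06)&(abs(C[...,0]-.435)<.06)
Q=C[w];print('roll',w.sum(),cv2.minEnclosingCircle(Q[:,:2].astype(np.float32)*1000),np.median(Q,0))
E
```

```text
[ 0.42293227 -0.04735775  0.01129494] [ 3.13377889 -0.04479113 -2.79331371] [ 0.114  0.917 -0.19   2.247  1.375  0.161  0.537] [-0.64943945 -0.18071849  0.22493262]
roll 5627 ((435.7664489746094, -44.23228454589844), 25.771512985229492) [ 0.43580571 -0.04388238  0.01830966]
```

Straight down at this short radius runs joint 6 to its limit; the roll has not moved. I'll lift and tilt the tool tip toward the base.

Emit:
step_arm:
  offset:
    - [0, 0, -0.03]
    - [0, 0, -0.06]
    - [0, 0, -0.09]
    - [0, 0, -0.12]
    - [0, 0, -0.12]
    - [0, 0, -0.12]
    - [0, 0, -0.12]
    - [0, 0, -0.12]
    - [0, 0, -0.12]
  dr:
    - [0, 0, 0]
    - [0, 0, 0]
    - [0, 0.04, 0]
    - [0, 0.1, 0]
    - [0, 0.15, 0]
    - [0, 0.2, 0]
    - [0, 0.25, 0]
    - [0, 0.25, 0]
    - [0, 0.25, 0]

```text
t: 16.87
position: [0.428, -0.0462, 0.1305]
orientation: [3.132, -0.295, -2.791]
wrist_force: [-1.0, -0.6, 0.0]
opening: 0.748
finger_force: 0.0
```

```bash
cat > t.py <<'E'
from q import *
o=r.observe();R=Ro.from_euler('xyz',o['orientation']).as_matrix()
print(o['position'].round(4),o['orientation'].round(4),o['joint_pos'].round(3),o['wrist_force'].round(1),'\n',R.round(4).tolist())
print('to roll, tool axes',R.T@(np.array([.4356,-.0443,.003])-o['position']))
E
python3 t.py
```

```text
[ 0.428  -0.0462  0.1305] [ 3.1321 -0.2949 -2.7909] [ 0.325  0.807 -0.646  1.967  0.619  0.91   1.204] [-1.  -0.6  0. ] 
 [[-0.8986, -0.3409, -0.2762], [-0.3287, 0.94, -0.091], [0.2906, 0.0091, -0.9568]]
to roll, tool axes [-0.04454765 -0.00200401  0.11972663]
```

Emit:
step_arm:
  offset:
    - [-0.012, -0.0005, 0.02]
    - [-0.025, -0.001, 0.04]
    - [-0.036, -0.0015, 0.06]
    - [-0.0445, -0.002, 0.08]
    - [-0.0445, -0.002, 0.095]
    - [-0.0445, -0.002, 0.107]
    - [-0.0445, -0.002, 0.115]
    - [-0.0445, -0.002, 0.12]
    - [-0.0445, -0.002, 0.12]
    - [-0.0445, -0.002, 0.12]
  dr:
    - [0, -0.04, 0]
    - [0, -0.08, 0]
    - [0, -0.12, 0]
    - [0, -0.12, 0]
    - [0, -0.12, 0]
    - [0, -0.12, 0]
    - [0, -0.12, 0]
    - [0, -0.12, 0]
    - [0, -0.12, 0]
    - [0, -0.12, 0]

```text
t: 17.7
position: [0.4355, -0.0448, 0.0035]
orientation: [3.133, -0.175, -2.792]
wrist_force: [-0.2, 0.8, -0.2]
opening: 0.753
finger_force: 0.0
```

```bash
python3 t.py
```

```text
[ 0.4355 -0.0448  0.0035] [ 3.1332 -0.175  -2.7923] [ 0.226  0.978 -0.436  2.087  0.95   0.498  0.936] [-0.2  0.8 -0.2] 
 [[-0.9252, -0.3409, -0.1665], [-0.337, 0.9401, -0.0517], [0.1741, 0.0083, -0.9847]]
to roll, tool axes [-0.00034555  0.00038278  0.00043557]
```

Emit:
step_arm:
  offset:
    - [0, 0, 0]
    - [0, 0, 0]
    - [0, 0, 0]
    - [0, 0, 0]
    - [0, 0, 0]
    - [0, 0, 0]
  dr:
    - [0, 0, 0]
    - [0, 0, 0]
    - [0, 0, 0]
    - [0, 0, 0]
    - [0, 0, 0]
    - [0, 0, 0]
  grip: 0.45

```text
t: 18.2
position: [0.4362, -0.0447, 0.0043]
orientation: [3.134, -0.174, -2.793]
wrist_force: [0.2, -0.6, 7.9]
opening: 0.557
finger_force: 61.2
```

Emit:
step_arm:
  offset:
    - [0.001, 0, -0.006]
    - [0.003, 0, -0.015]
    - [-0.012, -0.006, -0.022]
    - [-0.037, -0.015, -0.027]
    - [-0.062, -0.024, -0.032]
    - [-0.085, -0.032, -0.036]
    - [-0.098, -0.037, -0.038]
    - [-0.098, -0.037, -0.038]
    - [-0.1, -0.037, -0.028]
    - [-0.101, -0.037, -0.022]
    - [-0.102, -0.037, -0.019]
    - [-0.102, -0.037, -0.019]
  dr:
    - [0, 0, 0]
    - [0, 0, 0]
    - [0, 0, 0]
    - [0, 0, 0]
    - [0, 0, 0]
    - [0, 0, 0]
    - [0, 0, 0]
    - [0, 0, 0]
    - [0, 0, 0]
    - [0, 0, 0]
    - [0, 0, 0]
    - [0, 0, 0]

```text
t: 19.2
position: [0.5431, -0.0447, 0.0044]
orientation: [3.134, -0.18, -2.792]
wrist_force: [-2.1, -0.7, 10.3]
opening: 0.561
finger_force: 63.1
```

```bash
python3 t.py
```

```text
[ 0.5431 -0.0447  0.0044] [ 3.1338 -0.1801 -2.7916] [ 0.273  1.052 -0.553  1.754  0.782  0.775  1.184] [-2.1 -0.7 10.3] 
 [[-0.9242, -0.3416, -0.1709], [-0.3374, 0.9398, -0.0541], [0.1791, 0.0076, -0.9838]]
to roll, tool axes [0.09898095 0.0371328  0.01974892]
```

Emit:
step_arm:
  offset:
    - [0, 0, 0]
    - [0, 0, 0]
    - [0, 0, 0]
    - [0, 0, 0]
    - [0, 0, -0.03]
    - [0, 0, -0.07]
    - [0, 0, -0.1]
    - [0, 0, -0.1]
    - [0, 0, -0.1]
    - [0, 0, -0.1]
  dr:
    - [0, 0, 0]
    - [0, 0, 0]
    - [0, 0, 0]
    - [0, 0, 0]
    - [0, 0, 0]
    - [0, -0.05, 0]
    - [0, -0.12, 0]
    - [0, -0.178, 0]
    - [0, -0.178, 0]
    - [0, -0.178, 0]
  grip: 0.75

```text
t: 20.03
position: [0.5611, -0.0401, 0.1021]
orientation: [3.134, -0.0, -2.794]
wrist_force: [0.9, -0.7, 0.2]
opening: 0.751
finger_force: 0.0
```

```bash
cat > roll.py <<'E'
from q import *
import sys
o=r.observe();R=Ro.from_euler('xyz',o['orientation']).as_matrix()
print(o['position'].round(4),o['orientation'].round(4),o['joint_pos'].round(3),o['wrist_force'].round(1))
s=snap('wrist');C=cloud(s);im=s['image'];hsv=cv2.cvtColor(im,cv2.COLOR_BGR2HSV)
w=(C[...,2]>.013)&(C[...,2]<.026)&(hsv[...,1]<60)&(hsv[...,2]>110)&(abs(C[...,1]+.044)<.06)&(abs(C[...,0]-.54)<.06)
Q=C[w];c=cv2.minEnclosingCircle(Q[:,:2].astype(np.float32));print('roll',w.sum(),c,np.median(Q,0),Q.mean(0))
A=np.c_[Q[:,:2],np.ones(len(Q))];print('tilt',np.linalg.lstsq(A,Q[:,2],rcond=None)[0])
print('tool',R.T@(np.array([*c[0],.002])-o['position']))
E
python3 roll.py
```

```text
[ 0.5611 -0.0401  0.1021] [ 3.1341e+00 -5.0000e-04 -2.7941e+00] [ 0.352  0.864 -0.628  1.846  0.763  0.692  1.194] [ 0.9 -0.7  0.2]
roll 2707 ((0.5428049564361572, -0.04502766579389572), 0.025609487667679787) [ 0.54325814 -0.04504901  0.01827977] [ 0.54312552 -0.04513197  0.01825508]
tilt [ 0.00160172 -0.00084946  0.01734681]
tool [0.01886943 0.00083894 0.10007167]
```

Emit:
step_arm:
  offset:
    - [0.01, 0.0005, 0.02]
    - [0.019, 0.001, 0.045]
    - [0.019, 0.001, 0.07]
    - [0.019, 0.001, 0.085]
    - [0.019, 0.001, 0.094]
    - [0.019, 0.001, 0.099]
    - [0.019, 0.001, 0.099]
    - [0.019, 0.001, 0.099]
  dr:
    - [0.0075, 0, 0]
    - [0.0075, 0, 0]
    - [0.0075, 0, 0]
    - [0.0075, 0, 0]
    - [0.0075, 0, 0]
    - [0.0075, 0, 0]
    - [0.0075, 0, 0]
    - [0.0075, 0, 0]

```text
t: 20.75
position: [0.5445, -0.0433, 0.0032]
orientation: [3.141, 0.003, -2.794]
wrist_force: [0.4, -0.3, 0.4]
opening: 0.745
finger_force: 0.0
```

Emit:
step_arm:
  offset:
    - [0, 0, 0]
    - [0, 0, 0]
    - [0, 0, 0]
    - [0, 0, 0]
    - [0, 0, 0]
    - [0, 0, 0]
  dr:
    - [0, 0, 0]
    - [0, 0, 0]
    - [0, 0, 0]
    - [0, 0, 0]
    - [0, 0, 0]
    - [0, 0, 0]
  grip: 0.45

```text
t: 21.25
position: [0.5449, -0.0437, 0.0045]
orientation: [-3.142, 0.005, -2.794]
wrist_force: [-1.7, -0.8, 6.5]
opening: 0.556
finger_force: 62.0
```

```bash
python3 t.py
```

```text
[ 0.5449 -0.0437  0.0045] [-3.1416  0.0046 -2.7941] [ 0.26   0.988 -0.448  1.928  0.967  0.453  1.004] [-1.7 -0.8  6.5] 
 [[-0.9402, -0.3406, 0.0044], [-0.3406, 0.9402, 0.0016], [-0.0046, -0.0, -1.0]]
to roll, tool axes [0.1029997  0.03665089 0.00104561]
```

Emit:
step_arm:
  offset:
    - [0, 0, -0.008]
    - [0, 0, -0.025]
    - [0, 0, -0.055]
    - [0, 0, -0.09]
    - [0, 0, -0.125]
    - [0, 0, -0.16]
    - [0, 0, -0.195]
    - [0, 0, -0.225]
    - [0, 0, -0.247]
    - [0, 0, -0.257]
    - [0, 0, -0.26]
    - [0, 0, -0.26]
  dr:
    - [0, 0, 0]
    - [0, 0, 0]
    - [0, 0, 0]
    - [0, 0, 0]
    - [0, 0, 0]
    - [0, 0, 0]
    - [0, 0, 0]
    - [0, 0, 0]
    - [0, 0, 0]
    - [0, 0, 0]
    - [0, 0, 0]
    - [0, 0, 0]

```text
t: 22.25
position: [0.5433, -0.0444, 0.2633]
orientation: [3.141, 0.003, -2.794]
wrist_force: [-0.0, -0.2, -0.1]
opening: 0.555
finger_force: 61.8
```

Emit:
step_arm:
  offset:
    - [-0.0015, 0.01, 0]
    - [-0.005, 0.03, 0]
    - [-0.01, 0.06, 0]
    - [-0.0155, 0.097, 0]
    - [-0.0215, 0.134, 0]
    - [-0.027, 0.171, 0]
    - [-0.033, 0.208, 0]
    - [-0.039, 0.245, 0]
    - [-0.045, 0.282, 0]
    - [-0.05, 0.315, 0]
    - [-0.0545, 0.34, 0]
    - [-0.0561, 0.3506, 0]
  dr:
    - [0, 0, 0]
    - [0, 0, 0]
    - [0, 0, 0]
    - [0, 0, 0]
    - [0, 0, 0]
    - [0, 0, 0]
    - [0, 0, 0]
    - [0, 0, 0]
    - [0, 0, 0]
    - [0, 0, 0]
    - [0, 0, 0]
    - [0, 0, 0]

```text
t: 23.25
position: [0.4734, 0.3097, 0.2623]
orientation: [3.138, 0.0, -2.787]
wrist_force: [0.4, 0.6, 0.3]
opening: 0.555
finger_force: 61.8
```

Emit:
step_arm:
  offset:
    - [0, 0, 0]
    - [0, 0, 0]
    - [0, 0, 0]
  dr:
    - [0, 0, 0]
    - [0, 0, 0]
    - [0, 0, 0]

```text
t: 23.5
position: [0.4773, 0.302, 0.2626]
orientation: [-3.14, 0.001, -2.796]
wrist_force: [1.2, 0.2, 0.2]
opening: 0.558
finger_force: 61.8
```

```bash
cat > p.py <<'E'
from q import *
o=r.observe();R=Ro.from_euler('xyz',o['orientation']).as_matrix()
print(o['position'].round(4),o['orientation'].round(4),o['joint_pos'].round(3),o['wrist_force'].round(1),o['opening'],o['finger_force'])
print('tool to spot',R.T@(ex*.5528+ey*.1269+np.array([0,0,.136])-o['position']))
s=snap('wrist');C=cloud(s);im=s['image'];hsv=cv2.cvtColor(im,cv2.COLOR_BGR2HSV)
P=(C.reshape(-1,3)-o['position'])@R
w=((hsv[...,1]<60)&(hsv[...,2]>110)&(s['z_map']>.05)).ravel()&(np.hypot(P[:,0],P[:,1])<.035)&(P[:,2]<.02)&(P[:,2]>-.035)
Q=P[w];print('roll top in tool',w.sum(),Q.mean(0) if len(Q) else '',np.ptp(Q,axis=0) if len(Q) else '')
if len(Q)>50:
    A=np.c_[Q[:,:2],np.ones(len(Q))];print('tilt',np.linalg.lstsq(A,Q[:,2],rcond=None)[0])
E
python3 p.py
```

```text
[0.4773 0.302  0.2626] [-3.1396e+00  7.0000e-04 -2.7964e+00] [-0.212  0.655 -0.753  1.696  0.52   1.001  0.765] [1.2 0.2 0.2] 0.5581417068789999 61.83484619599767
tool to spot [-0.00166874  0.00329165  0.12655823]
roll top in tool 6888 [ 0.00355791 -0.00032656 -0.01367987] [0.05082688 0.0543431  0.01004523]
tilt [-0.00027638  0.00264704 -0.01367803]
```

Emit:
step_arm:
  offset:
    - [-0.0035, 0.003, 0.015]
    - [-0.0035, 0.003, 0.04]
    - [-0.0035, 0.003, 0.065]
    - [-0.0035, 0.003, 0.09]
    - [-0.0035, 0.003, 0.105]
    - [-0.0035, 0.003, 0.112]
    - [-0.0035, 0.003, 0.115]
    - [-0.0035, 0.003, 0.115]
  dr:
    - [0, 0, 0]
    - [0, 0, 0]
    - [0, 0, 0]
    - [0, 0, 0]
    - [0, 0, 0]
    - [0, 0, 0]
    - [0, 0, 0]
    - [0, 0, 0]

```text
t: 24.22
position: [0.4798, 0.3079, 0.1486]
orientation: [3.141, 0.002, -2.795]
wrist_force: [0.6, -0.1, 0.3]
opening: 0.557
finger_force: 61.8
```

```bash
python3 p.py
```

```text
[0.4798 0.3079 0.1486] [ 3.1413e+00  2.4000e-03 -2.7954e+00] [-0.281  0.798 -0.649  1.801  0.67   0.773  0.634] [ 0.6 -0.1  0.3] 0.5566019858361644 61.832303119590506
tool to spot [ 0.0026205  -0.00165448  0.01254644]
roll top in tool 6879 [ 0.00352869 -0.00028778 -0.01370156] [0.05075907 0.04761206 0.00569994]
tilt [-0.0001508   0.00255288 -0.0137003 ]
```

Emit:
step_arm:
  offset:
    - [0.001, -0.001, 0.003]
    - [0.001, -0.001, 0.006]
    - [0.001, -0.001, 0.009]
    - [0.001, -0.001, 0.011]
    - [0.001, -0.001, 0.0125]
    - [0.001, -0.001, 0.0135]
    - [0.001, -0.001, 0.0135]
  dr:
    - [0, 0, 0]
    - [0, 0, 0]
    - [0, 0, 0]
    - [0, 0, 0]
    - [0, 0, 0]
    - [0, 0, 0]
    - [0, 0, 0]

```text
t: 24.85
position: [0.4786, 0.3075, 0.1353]
orientation: [3.141, 0.003, -2.794]
wrist_force: [-0.8, 0.3, 2.1]
opening: 0.555
finger_force: 62.3
```

```bash
python3 p.py
```

```text
[0.4786 0.3075 0.1353] [ 3.1412e+00  2.5000e-03 -2.7937e+00] [-0.29   0.815 -0.634  1.814  0.69   0.745  0.617] [-0.8  0.3  2.1] 0.5545644591086267 62.262749914079905
tool to spot [ 0.00137657 -0.00171001 -0.00075244]
roll top in tool 6950 [ 0.00332578 -0.00027925 -0.01358383] [0.06288055 0.05183318 0.02074098]
tilt [-0.0121054   0.00233628 -0.01354292]
```

Light contact (about 2 N). Release and rise slowly.

Emit:
step_arm:
  offset:
    - [0, 0, 0]
    - [0, 0, 0]
    - [0, 0, 0]
    - [0, 0, 0]
    - [0, 0, 0]
  dr:
    - [0, 0, 0]
    - [0, 0, 0]
    - [0, 0, 0]
    - [0, 0, 0]
    - [0, 0, 0]
  grip: 0.72

```text
t: 25.32
position: [0.4788, 0.3076, 0.1351]
orientation: [3.141, 0.003, -2.794]
wrist_force: [0.5, -0.8, 0.2]
opening: 0.715
finger_force: 0.0
```

Emit:
step_arm:
  offset:
    - [0, 0, -0.005]
    - [0, 0, -0.015]
    - [0, 0, -0.03]
    - [0, 0, -0.055]
    - [0, 0, -0.085]
    - [0, 0, -0.12]
    - [0.01, 0, -0.15]
    - [0.03, 0, -0.18]
    - [0.05, 0, -0.2]
    - [0.06, 0, -0.21]
    - [0.06, 0, -0.21]
    - [0.06, 0, -0.21]
  dr:
    - [0, 0, 0]
    - [0, 0, 0]
    - [0, 0, 0]
    - [0, 0, 0]
    - [0, 0, 0]
    - [0, 0, 0]
    - [0, 0, 0]
    - [0, 0, 0]
    - [0, 0, 0]
    - [0, 0, 0]
    - [0, 0, 0]
    - [0, 0, 0]

```text
t: 26.32
position: [0.4223, 0.2865, 0.3451]
orientation: [3.141, 0.004, -2.794]
wrist_force: [0.8, 0.6, -0.4]
opening: 0.718
finger_force: 0.0
```

```bash
python3 - <<'E'
from q import *
o=r.observe();print(o['position'],np.abs(o['dq']).max(),o['wrist_force'])
s=snap('wrist');C=cloud(s);im=s['image'];hsv=cv2.cvtColor(im,cv2.COLOR_BGR2HSV)
E=np.stack([C@ex*1e3-658.8,C@ey*1e3,C[...,2]*1e3],-1)
g=((hsv[...,0]>60)&(hsv[...,0]<95)&(hsv[...,1]>100)&(s['z_map']>.05))
f=E[g];f=f[(f[:,2]>120)&(f[:,2]<146)&(f[:,0]<-50)&(f[:,0]>-140)];A=np.c_[f[:,:2],np.ones(len(f))];k=np.linalg.lstsq(A,f[:,2],rcond=None)[0]
ok=abs(f[:,2]-A@k)<3;k=np.linalg.lstsq(A[ok],f[ok,2],rcond=None)[0];print('floor',k,k@[0,127,1])
w=(hsv[...,1]<60)&(hsv[...,2]>110)&(E[...,2]>140)&(E[...,2]<160)&(E[...,0]<-60)&(E[...,0]>-150)&(abs(E[...,1]-127)<58)
Q=E[w];print('roll',w.sum(),cv2.minEnclosingCircle(Q[:,:2].astype(np.float32)),np.median(Q,0))
A=np.c_[Q[:,:2],np.ones(len(Q))];print('tilt',np.linalg.lstsq(A,Q[:,2],rcond=None)[0])
rt=E[g&(E[...,2]>225)&(E[...,2]<250)];print('rib top',len(rt),np.median(rt,0))
E
```

```text
[0.42230148 0.28647523 0.34512634] 0.04597226829423759 [ 0.80655227  0.6264227  -0.42269504]
floor [ 3.37889092e-02 -1.01952519e-03  1.34053439e+02] 133.92395972344602
roll 1159 ((-107.45176696777344, 128.22402954101562), 25.527002334594727) [-108.38562505  128.29243444  148.60432441]
tilt [ 3.75650044e-02 -3.00960150e-03  1.53026152e+02]
rib top 245 [-41.55217476 127.45837341 237.74240431]
```

The ledge still hangs at home (underside about 130 mm) and the roll lies flat inside it, with the arm clear. Handing in.

```bash
python3 -c "
from plant import r
print(r.finish_job())"
```

```text
the job is handed in; nothing more can be done
None
```

The job is handed in, with no verdict returned: the ledge is hung at home height and held against an upward pull, and the roll lies flat on it with the arm clear at about 26 s.

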